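Shut a snap-lock parts box

TASK

The lid of the grey parts box stands proud: push it fully home on the box, then flip all four orange side clips down, one after another, until each has snapped shut flat against the side. Go by feel and do not force anything; leave the box about where it stands, and do not knock over or shove the oil bottle or the jar.

Things in the scene. Friction and masses are not known exactly. Their poses are not given: they have to be found in the camera images.
- box: grey plastic parts box with a blue snap-lock lid, loose on the bench, about 2 kg with its contents (sliding it along the bench takes 9 N or more). Shell 140 (x) x 180 (y) x 95 mm high, lid 150 x 190 x 16 mm. Origin at the centre of the underside, z up; the short x axis points to the back clip, y to the left clip
- lid (a joint): how far the lid stands proud of its seat, in m: 0 is fully home, about 0.006 to 0.010 at the start. It slides straight down on a stiff gasket (8 N of push, more at the bottom stop) and stays where it is left. The clips ride up and down with it
- lid_top (a point): centre of the lid's flat top face (111 mm above the box's underside when the lid is home)
- clip_front (a joint): angle in rad of the orange clip on the -x side of the box: 0 is shut (hanging straight down, flat along the side), 1.57 sticks straight out, 2.1 slants up and out. A stiff hinge keeps it where it is left until, from about 0.25 down to 0.1, its hook meets the black sprung catch and needs some 6 N at the clip's free edge to snap under it; it then stays shut. If the lid is not home the hook butts against the catch and the clip cannot shut
- clip_front_hinge (a point): middle of the hinge line of the front clip, on the lid's edge (86 mm out from the box's vertical middle axis, 8 mm below the lid's top). The hinge line is level and runs along that side
- clip_front_face (a point): middle of the front clip's outer face, 42 mm from the hinge line, where to push it. The clip is a plate 60 mm wide and 5 mm thick that reaches 48 mm from the hinge; this point's x axis is the outward normal of that face
- clip_back (a joint): angle in rad of the orange clip on the +x side of the box: 0 is shut (hanging straight down, flat along the side), 1.57 sticks straight out, 2.1 slants up and out. A stiff hinge keeps it where it is left until, from about 0.25 down to 0.1, its hook meets the black sprung catch and needs some 6 N at the clip's free edge to snap under it; it then stays shut. If the lid is not home the hook butts against the catch and the clip cannot shut
- clip_back_hinge (a point): middle of the hinge line of the back clip, on the lid's edge (86 mm out from the box's vertical middle axis, 8 mm below the lid's top). The hinge line is level and runs along that side
- clip_back_face (a point): middle of the back clip's outer face, 42 mm from the hinge line, where to push it. The clip is a plate 60 mm wide and 5 mm thick that reaches 48 mm from the hinge; this point's x axis is the outward normal of that face
- clip_left (a joint): angle in rad of the orange clip on the +y side of the box: 0 is shut (hanging straight down, flat along the side), 1.57 sticks straight out, 2.1 slants up and out. A stiff hinge keeps it where it is left until, from about 0.25 down to 0.1, its hook meets the black sprung catch and needs some 6 N at the clip's free edge to snap under it; it then stays shut. If the lid is not home the hook butts against the catch and the clip cannot shut
- clip_left_hinge (a point): middle of the hinge line of the left clip, on the lid's edge (106 mm out from the box's vertical middle axis, 8 mm below the lid's top). The hinge line is level and runs along that side
- clip_left_face (a point): middle of the left clip's outer face, 42 mm from the hinge line, where to push it. The clip is a plate 60 mm wide and 5 mm thick that reaches 48 mm from the hinge; this point's x axis is the outward normal of that face
- clip_right (a joint): angle in rad of the orange clip on the -y side of the box: 0 is shut (hanging straight down, flat along the side), 1.57 sticks straight out, 2.1 slants up and out. A stiff hinge keeps it where it is left until, from about 0.25 down to 0.1, its hook meets the black sprung catch and needs some 6 N at the clip's free edge to snap under it; it then stays shut. If the lid is not home the hook butts against the catch and the clip cannot shut
- clip_right_hinge (a point): middle of the hinge line of the right clip, on the lid's edge (106 mm out from the box's vertical middle axis, 8 mm below the lid's top). The hinge line is level and runs along that side
- clip_right_face (a point): middle of the right clip's outer face, 42 mm from the hinge line, where to push it. The clip is a plate 60 mm wide and 5 mm thick that reaches 48 mm from the hinge; this point's x axis is the outward normal of that face
- oil: yellow bottle with a red cap, 60 mm across and 125 mm tall, loose bystander; origin at the centre of its underside
- jar: amber glass jar with a steel lid, 70 mm across and 85 mm tall, loose bystander; origin at the centre of its underside

How it is judged:
By the outcome, as a careful person would: the job done as asked, in the order asked, and still so for the second after the job is handed in, with the robot touching nothing.
It also fails if it takes over 67 s, if anything falls off the work surface, if the arm or the gripper's body presses on something with over 40 N, if the wrist force passes 120 N, or if a joint passes its speed limit or range.

ROBOT

A 6-joint arm with a two-finger parallel gripper is mounted at the origin on the work surface. World frame = base frame: x ahead of the robot, y to its left, z up, the work surface at z = 0. Lengths are in m, angles in rad, forces in N, time in s.
With the tool pointing down it reaches from about 0.35 to 0.95 m from the base axis. Payload 17.4 kg.
Tool frame: the origin (TCP) lies at the very end of the fingers, on their centre line; the grasp point (between the pads) lies 19 mm behind it; z points along the fingers, y is the direction in which the jaws open and shut (so a half turn about z gives the same grasp; the last joint's range is limited). The gripper opens to 93 mm and grips with 3 to 60 N. Pads are 15 mm wide; open, the fingers measure 128 mm over their backs; the gripper's body (75 mm by 188 mm) begins 65 mm behind the grasp point.
Start: joints at [1.31, 0.116, 1.442, -0, 1.584, -0.038], TCP at [0.149, 0.658, 0.219] pointing down, gripper open.
Joint ranges: [-2.83, 2.83], [-0.83, 2.19], [0.07, 2.5], [-1.14, 4.28], [0.01, 3], [-2.97, 2.97]. Speed limits (rad/s): [1.89, 1.89, 2.22, 3.14, 3.14, 3.14].

INTERFACE

Orientations are given as a rotation vector (axis times angle).
In Python, from cell import arm, grab_frame, get_calibration gives the robot as it stands.
- The arm moves only by the tool move_arm, never from a script. Its argument "commands" is a list of rows, each a list of 5 numbers: the finger opening in m, from 0 to 0.093, then the shift along the tool's x, y, z in m, then the turn about the tool's z in rad. In form: [[hand, tx, ty, tz, roll], ...]. A call has 1 to 12 rows; each row is the pose to reach, as a shift and turn from the pose commanded when the call began, along the tool's axes at that moment; what a row does not reach only later rows make up. A row lasts 1/10 s, in which the tool goes at most 50 mm and 8.59 degrees, less where a joint would pass 70% of its speed; a pose out of reach is approached as far as the arm can. A call with a gripper value outside its range is refused whole. The fingers move at their own pace and stop on an object; the grip force is fixed at half the most. Time passes only in rows, so rows that repeat a pose let the fingers close. It gives the time, the measured TCP pose, the force and the opening at its end, in the units of the state.
- arm.read_state(): the state, without advancing time (a new reading comes with each control period).
- grab_frame(name): name is "scene" or "side" or "wrist"; returns the picture (480x640x3 uint8, blue, green, red); there is no depth.
- get_calibration(name): a dict with "intrinsics" (3x3 intrinsics, pixels), "D" ([k1, k2, p1, p2, k3] as OpenCV has them; the pictures are not rectified), "T" (4x4, takes a point from camera to world coordinates). Camera axes: x right, y down, z forward; pixel columns grow to the right and rows downward; lengths in m; the calibration is good to about 2 mm. A picture is of the moment at which its call begins: read the wrist's pose just before it. get_calibration takes no time and is no camera call; for the wrist camera it gives the pose at the moment of the call.
- arm.sign_off(): hands the job in, once; it reports no verdict.
The state is a dict: "time": time; "q": joint angles; "dq": joint speeds; "joint_torque": joint torques, N m; "ee_pos": TCP position; "tool_rot": TCP orientation; "wrist_force": force on the tool from outside, world axes, zero at the start; "torque": the same for the moment, N m; "grip_width": finger opening in m.
Only numpy, scipy, OpenCV 4.12 (cv2) and the standard library are available. Lean on these libraries where they do the work, as an engineer would, in place of code of your own. Each camera call takes 0.05 s, during which the arm holds its last target.

## Working session

There is one attempt and no reset: what is moved stays moved. The work goes in short steps, Python scripts to look and compute and a tool call to move; the robot and the scene stay as the last step left them, time stands still between calls to the robot, and variables do not carry over. Pictures are saved under pics/ and viewed, and the job is handed in when it is done.

Besides the shell and the picture viewer there is one more tool, called after "Call:" as name([rows], argument=value, ...), one row to a line, values as JSON. move_arm: Moves the arm, as the interface text tells. Its arguments: {"type":"object","properties":{"commands":{"type":"array"}},"required":["commands"]}

```bash
ls; mkdir -p pics; python3 - <<'E'
from cell import arm, grab_frame, get_calibration
import cv2, numpy as np
s=arm.read_state(); print({k:np.round(v,3) for k,v in s.items()})
for n in ("scene","side","wrist"):
    c=get_calibration(n); print(n,np.round(c["intrinsics"],1).tolist(),c["D"],np.round(c["T"],3).tolist())
    cv2.imwrite(f"pics/{n}0.png",grab_frame(n))
E
```

```text
pics
{'time': np.float64(0.0), 'q': array([ 1.31 ,  0.116,  1.442, -0.   ,  1.584, -0.038]), 'dq': array([-0.   ,  0.001, -0.   , -0.001,  0.001,  0.   ]), 'joint_torque': array([ 1.0000e-03, -7.2128e+01, -6.2259e+01,  7.8000e-02,  2.4000e-02,
       -0.0000e+00]), 'ee_pos': array([0.149, 0.658, 0.218]), 'tool_rot': array([-3.490e-01, -3.122e+00,  2.000e-03]), 'wrist_force': array([ 0.2  , -0.066,  0.702]), 'torque': array([-0.043, -0.013, -0.037]), 'grip_width': np.float64(0.093)}
scene [[483.7, 0.0, 319.1], [0.0, 483.7, 242.5], [0.0, 0.0, 1.0]] [-0.10251655  0.          0.          0.          0.        ] [[-0.841, 0.369, -0.395, 0.991], [0.54, 0.545, -0.641, 0.74], [-0.021, -0.753, -0.658, 0.778], [0.0, 0.0, 0.0, 1.0]]
side [[498.2, 0.0, 323.0], [0.0, 498.2, 237.9], [0.0, 0.0, 1.0]] [-0.00770024  0.          0.          0.          0.        ] [[0.893, -0.244, 0.377, 0.236], [-0.449, -0.467, 0.761, -0.674], [-0.01, -0.85, -0.527, 0.573], [0.0, 0.0, 0.0, 1.0]]
wrist [[418.1, 0.0, 316.7], [0.0, 418.1, 242.3], [0.0, 0.0, 1.0]] [-0.05362141  0.          0.          0.          0.        ] [[0.22, 0.936, 0.273, 0.073], [0.975, -0.211, -0.062, 0.675], [-0.001, 0.28, -0.96, 0.385], [0.0, 0.0, 0.0, 1.0]]
```

View pics/scene0.png

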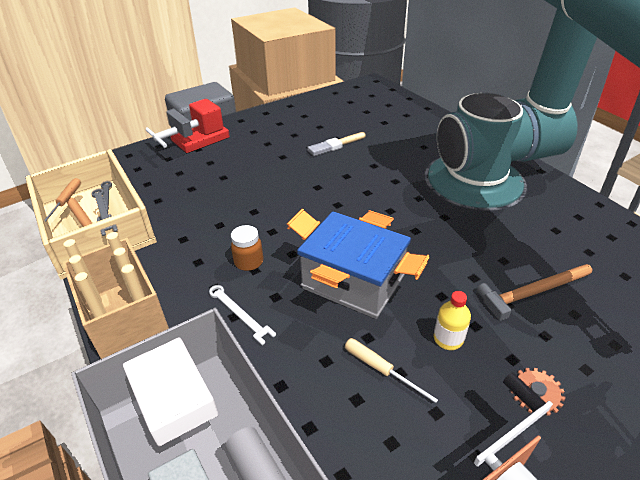

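View pics/side0.png

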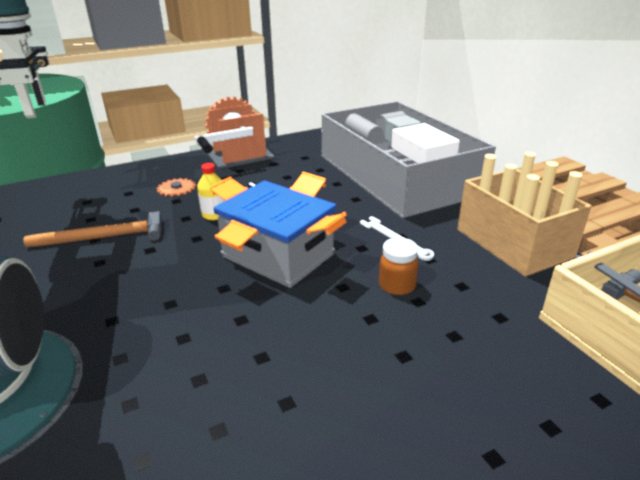

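View pics/wrist0.png

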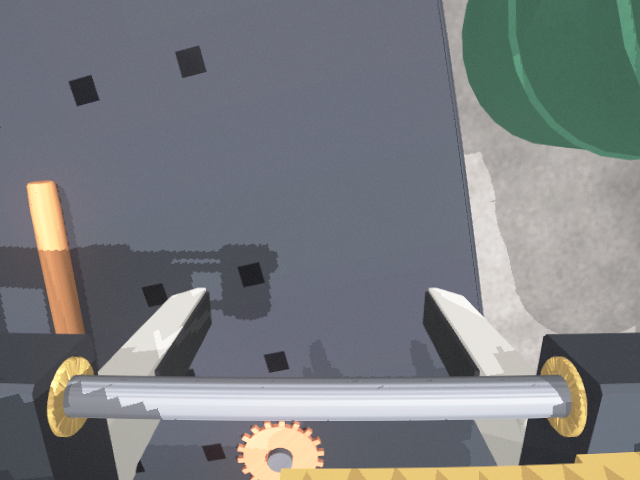

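```bash
cat > h.py <<'E'
import cv2, numpy as np
from cell import arm, grab_frame, get_calibration
def ray(c,uv):
    p=cv2.undistortPoints(np.array([[uv]],float),c["intrinsics"],c["D"])[0,0]
    d=c["T"][:3,:3]@np.array([p[0],p[1],1]); return c["T"][:3,3],d/np.linalg.norm(d)
def plane(c,uv,z):
    o,d=ray(c,uv); return o+d*(z-o[2])/d[2]
def tri(c1,u1,c2,u2):
    o1,d1=ray(c1,u1);o2,d2=ray(c2,u2)
    A=np.stack([d1,-d2],1);t=np.linalg.lstsq(A,o2-o1,rcond=None)[0]
    a=o1+d1*t[0];b=o2+d2*t[1];return (a+b)/2,np.linalg.norm(a-b)
def proj(c,P):
    Ti=np.linalg.inv(c["T"]);r=cv2.Rodrigues(Ti[:3,:3])[0]
    return cv2.projectPoints(np.atleast_2d(P).astype(float),r,Ti[:3,3],c["intrinsics"],c["D"])[0][:,0]
def blobs(img,lo,hi,amin=60):
    m=cv2.inRange(cv2.cvtColor(img,cv2.COLOR_BGR2HSV),lo,hi)
    cs=[x for x in cv2.findContours(m,cv2.RETR_EXTERNAL,cv2.CHAIN_APPROX_NONE)[0] if cv2.contourArea(x)>amin]
    return m,cs
E
python3 - <<'E'
from h import *
for n in ("scene","side"):
    im=cv2.imread(f"pics/{n}0.png"); c=get_calibration(n)
    m,cs=blobs(im,(105,120,60),(125,255,255),500)
    for x in cs:
        x=cv2.convexHull(x); 
        print(n,"blue",cv2.contourArea(x),cv2.approxPolyDP(x,4,True)[:,0].tolist(),cv2.approxPolyDP(x,8,True)[:,0].tolist())
    m,cs=blobs(im,(8,170,150),(22,255,255))
    for x in cs: print(n,"or",cv2.contourArea(x),np.round(cv2.boxPoints(cv2.minAreaRect(x))).tolist())
    crop=im[160:330,180:480] if n=="side" else im[190:360,220:490]
    cv2.imwrite(f"pics/{n}_crop.png",cv2.resize(crop,None,fx=2.6,fy=2.6,interpolation=cv2.INTER_CUBIC))
E
```

```text
scene blue 4837.5 [[297, 249], [332, 211], [410, 237], [380, 285], [300, 255]] [[297, 249], [332, 211], [410, 237], [380, 285]]
scene or 103.5 [[309.0, 278.0], [311.0, 271.0], [340.0, 281.0], [337.0, 288.0]]
scene or 120.0 [[235.0, 247.0], [259.0, 239.0], [262.0, 249.0], [238.0, 257.0]]
side blue 4330.0 [[214, 209], [262, 180], [336, 205], [288, 242]] [[214, 209], [262, 180], [336, 205], [288, 242]]
side or 173.5 [[379.0, 267.0], [382.0, 257.0], [409.0, 265.0], [406.0, 275.0]]
side or 85.5 [[215.0, 234.0], [256.0, 231.0], [257.0, 248.0], [216.0, 251.0]]
side or 197.5 [[306.0, 230.0], [344.0, 212.0], [350.0, 223.0], [312.0, 241.0]]
side or 75.0 [[207.0, 189.0], [229.0, 174.0], [235.0, 182.0], [213.0, 197.0]]
```

View pics/scene_crop.png

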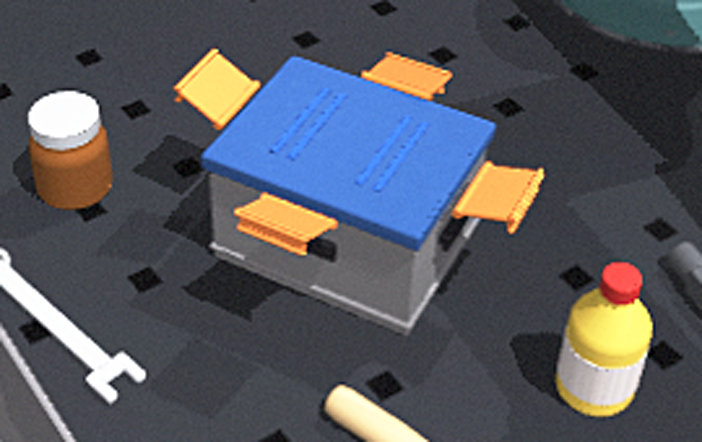

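View pics/side_crop.png

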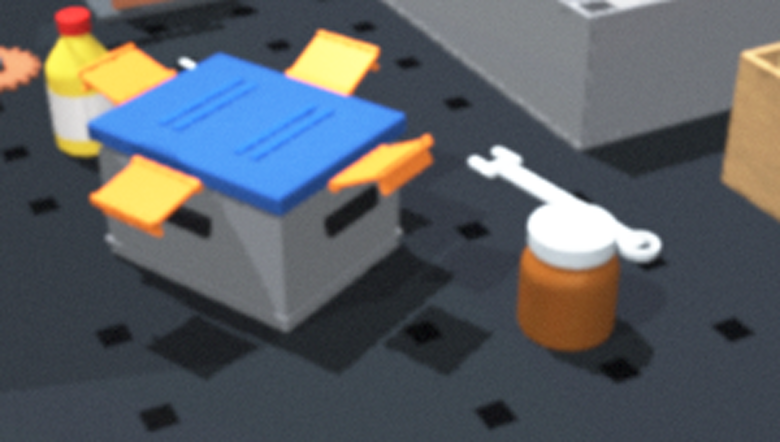

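```bash
python3 - <<'E'
from h import *
a=get_calibration("scene");b=get_calibration("side")
S=dict(W=(298,250),N=(332.5,212),E=(410.5,237.5),S=(382,280.5)); D=dict(W=(214.5,208.5),N=(263,180.5),E=(335.5,205),S=(288.5,236.5))
for z in(.119,):
  for nm,c,P in(("scene",a,S),("side",b,D)):
    q={k:plane(c,v,z)[:2] for k,v in P.items()}
    print(nm,{k:v.round(3).tolist() for k,v in q.items()},[round(float(np.linalg.norm(q[i]-q[j])),3) for i,j in("WN","NE","ES","SW")],np.mean(list(q.values()),0).round(3))
# candidates pairing
for p in S:
  for r in D:
    X,e=tri(a,S[p],b,D[r])
    if e<.006: print(p,r,X.round(4),round(e,4))
# bystanders
for nm,c,oil,jar in(("scene",a,(459,299),(245,233)),("side",b,(208,169),(400,246))):
   print(nm,"oil cap top",plane(c,oil,.125).round(3),"jar top",plane(c,jar,.085).round(3))
E
```

```text
scene {'W': [0.644, 0.094], 'N': [0.515, 0.029], 'E': [0.429, 0.193], 'S': [0.556, 0.258]} [0.144, 0.185, 0.143, 0.186] [0.536 0.143]
side {'W': [0.425, 0.175], 'N': [0.553, 0.249], 'E': [0.637, 0.08], 'S': [0.51, 0.015]} [0.148, 0.19, 0.142, 0.182] [0.531 0.13 ]
W E [0.6415 0.0887 0.1136] 0.0013
N S [0.5126 0.023  0.114 ] 0.0022
E W [0.4261 0.1877 0.1133] 0.0036
S N [0.5544 0.2556 0.1161] 0.0006
scene oil cap top [0.473 0.377 0.125] jar top [ 0.695 -0.055  0.085]
side oil cap top [0.462 0.35  0.125] jar top [ 0.697 -0.057  0.085]
```

Call:
move_arm([
  [0,-0.49,-0.4215,0,-0.705],
  [0,-0.49,-0.4215,0,-0.705],
  [0,-0.49,-0.4215,0,-0.705],
  [0,-0.49,-0.4215,0,-0.705],
  [0,-0.49,-0.4215,0,-0.705],
  [0,-0.49,-0.4215,0,-0.705],
  [0,-0.49,-0.4215,0,-0.705],
  [0,-0.49,-0.4215,0,-0.705],
  [0,-0.49,-0.4215,0,-0.705],
  [0,-0.49,-0.4215,0,-0.705],
  [0,-0.49,-0.4215,0,-0.705],
  [0,-0.49,-0.4215,0,-0.705],
])

```text
time: 1.35
ee_pos: [0.5056, 0.1762, 0.2187]
tool_rot: [-0.75, 3.05, 0.0]
wrist_force: [0.9, 1.0, -0.0]
grip_width: 0.0025
```

Call:
move_arm([
  [0,-0.008,-0.046,0,0],
  [0,-0.008,-0.046,0,0],
  [0,-0.008,-0.046,0,0],
])

```text
time: 1.65
ee_pos: [0.5334, 0.1405, 0.2182]
tool_rot: [0.747, -3.051, -0.0]
wrist_force: [-0.6, -0.4, 0.3]
grip_width: 0.0007
```

```bash
python3 - <<'E'
from h import *
s=arm.read_state(); c=get_calibration("wrist"); im=grab_frame("wrist"); cv2.imwrite("pics/w1.png",im)
np.save("w1T.npy",c["T"])
print(s["ee_pos"].round(4),s["tool_rot"].round(3),s["wrist_force"].round(2),c["T"].round(3).tolist())
E
```

```text
[0.5334 0.1405 0.2182] [ 0.747 -3.051 -0.   ] [-0.6  -0.45  0.29] [[-0.463, 0.851, 0.248, 0.464], [0.886, 0.444, 0.13, 0.104], [0.001, 0.28, -0.96, 0.385], [0.0, 0.0, 0.0, 1.0]]
```

View pics/w1.png

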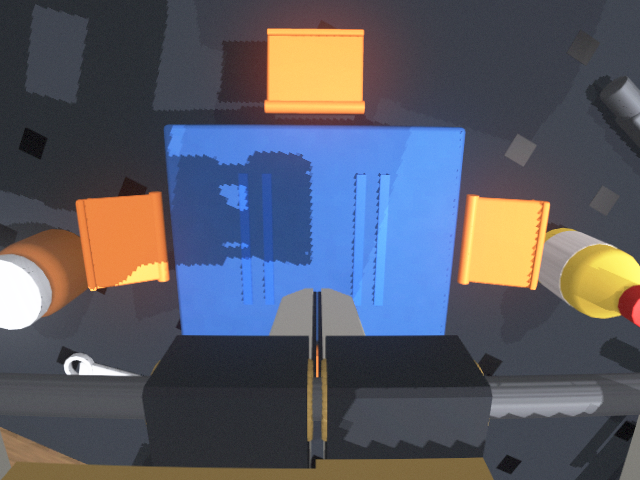

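```bash
python3 - <<'E'
from h import *
c=get_calibration("wrist"); c["T"]=np.load("w1T.npy")
for z in (.114,.119):
  P=[plane(c,u,z) for u in((166,126),(464,129),(180,335),(446,335))]
  P=np.array(P); print(z,P.round(4).tolist(),np.linalg.norm(P[1]-P[0]).round(4),np.linalg.norm(P[3]-P[2]).round(4))
  e=(P[1]-P[0])[:2]; e/=np.linalg.norm(e); m=(P[0]+P[1])[:2]/2; n=np.array([e[1],-e[0]])
  print("yaw",np.degrees(np.arctan2(-e[0],e[1])),"centre",m+n*.075,n)
E
```

```text
0.114 [[0.5104, 0.0213, 0.114], [0.4249, 0.1891, 0.114], [0.6427, 0.0853, 0.114], [0.553, 0.2572, 0.114]] 0.1884 0.1938
yaw 26.996819451892932 centre [0.53450139 0.13927208] [0.89103172 0.45394104]
0.119 [[0.5096, 0.0228, 0.119], [0.4256, 0.1876, 0.119], [0.6394, 0.0857, 0.119], [0.5514, 0.2543, 0.119]] 0.1849 0.1903
yaw 26.996819451892932 centre [0.53443706 0.13925528] [0.89103172 0.45394104]
```

Call:
move_arm([
  [0,0,0,0.05,0],
  [0,0,0,0.085,0],
  [0,0,0,0.092,0],
  [0,0,0,0.092,0],
])

```text
time: 2.1
ee_pos: [0.5325, 0.1421, 0.1266]
tool_rot: [0.752, -3.049, -0.0]
wrist_force: [-1.0, 0.4, 0.5]
grip_width: 0.0004
```

Call:
move_arm([
  [0,0,0,0.002,0],
  [0,0,0,0.004,0],
  [0,0,0,0.006,0],
  [0,0,0,0.008,0],
  [0,0,0,0.008,0],
])

```text
time: 2.6
ee_pos: [0.5332, 0.1411, 0.1186]
tool_rot: [0.75, -3.051, 0.0]
wrist_force: [-0.1, -0.0, 0.3]
grip_width: 0.0008
```

Call:
move_arm([
  [0,0,0,0.001,0],
  [0,0,0,0.002,0],
  [0,0,0,0.003,0],
  [0,0,0,0.003,0],
])

```text
time: 3.0
ee_pos: [0.5334, 0.1412, 0.1157]
tool_rot: [-0.75, 3.05, -0.0]
wrist_force: [-0.2, -0.4, 2.5]
grip_width: 0.0006
```

Call:
move_arm([
  [0,0,0,0.001,0],
  [0,0,0,0.002,0],
  [0,0,0,0.003,0],
  [0,0,0,0.003,0],
])

```text
time: 3.4
ee_pos: [0.5333, 0.1412, 0.1125]
tool_rot: [-0.75, 3.051, -0.0]
wrist_force: [0.4, -0.6, 2.0]
grip_width: 0.0003
```

Call:
move_arm([
  [0,0,0,0.001,0],
  [0,0,0,0.002,0],
  [0,0,0,0.002,0],
])

```text
time: 3.7
ee_pos: [0.5334, 0.1412, 0.1108]
tool_rot: [-0.75, 3.05, -0.0]
wrist_force: [-0.1, -1.2, 6.4]
grip_width: 0.0007
```

Call:
move_arm([
  [0,0,0,0.001,0],
  [0,0,0,0.002,0],
  [0,0,0,0.002,0],
])

```text
time: 4.0
ee_pos: [0.5334, 0.1412, 0.11]
tool_rot: [-0.75, 3.05, -0.0]
wrist_force: [-6.2, -2.9, 18.1]
grip_width: 0.0001
```

Call:
move_arm([
  [0,0,0,0.001,0],
  [0,0,0,0.002,0],
  [0,0,0,0.002,0],
])

```text
time: 4.3
ee_pos: [0.5335, 0.1412, 0.1091]
tool_rot: [-0.75, 3.049, -0.0]
wrist_force: [-12.8, -3.3, 28.7]
grip_width: 0.0006
```

Call:
move_arm([
  [0,0,0,-0.003,0],
  [0,0,0,-0.006,0],
  [0,0,0,-0.03,0],
  [0,0,0,-0.08,0],
  [0,0,0,-0.1,0],
  [0,0,0,-0.1,0],
])

```text
time: 4.9
ee_pos: [0.5342, 0.1415, 0.2097]
tool_rot: [-0.749, 3.047, 0.0]
wrist_force: [0.8, -0.1, -0.2]
grip_width: 0.0005
```

```bash
python3 - <<'E'
from h import *
for n in ("scene","side","wrist"):
    c=get_calibration(n); im=grab_frame(n); cv2.imwrite(f"pics/{n}2.png",im)
    if n=="wrist": np.save("w2T.npy",c["T"])
    else:
        crop=im[160:330,180:480] if n=="side" else im[190:360,220:490]
        cv2.imwrite(f"pics/{n}_crop2.png",cv2.resize(crop,None,fx=2.6,fy=2.6,interpolation=cv2.INTER_CUBIC))
s=arm.read_state();print(s["ee_pos"],s["wrist_force"],s["time"])
E
```

```text
[0.53283216 0.14111298 0.20507062] [-0.57527886 -0.15951227 -0.40765559] 5.05
```

View pics/scene_crop2.png

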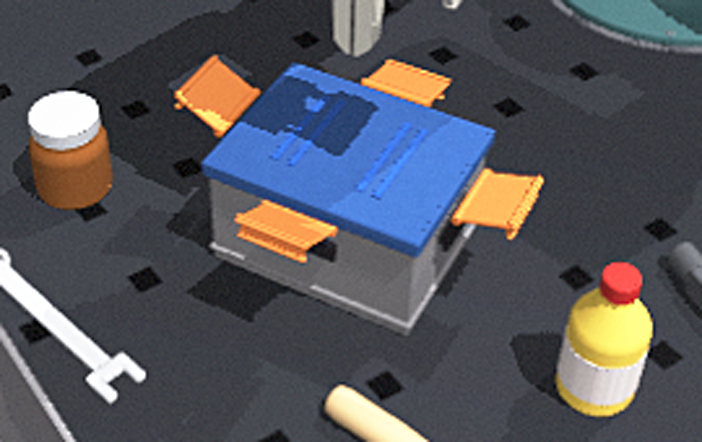

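View pics/side_crop2.png

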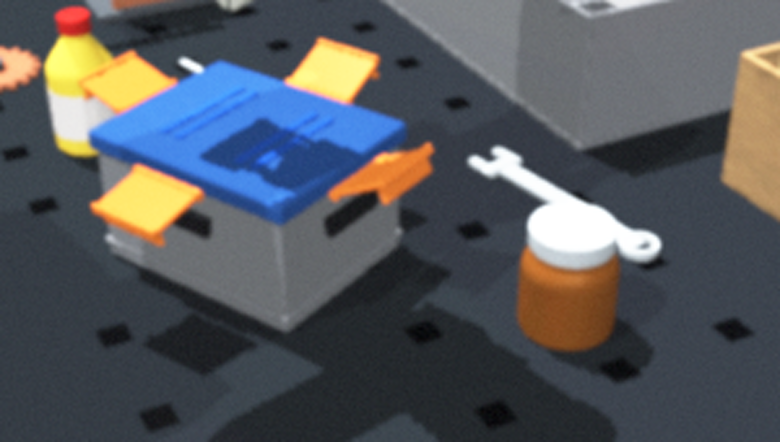

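View pics/wrist2.png

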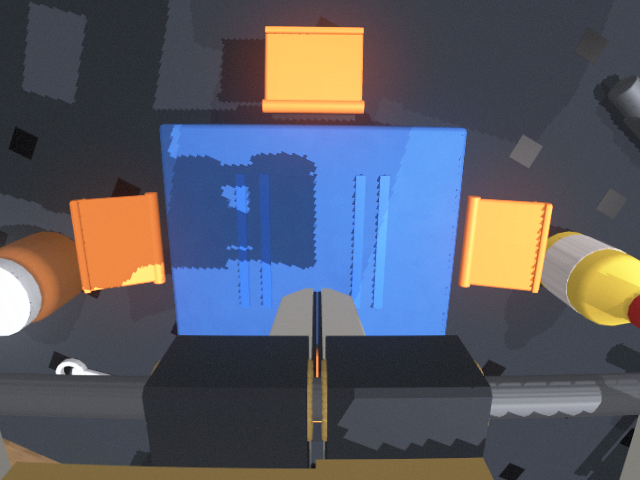

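Call:
move_arm([
  [0,0.05,-0.002,0,0],
  [0,0.1,-0.002,0,0],
  [0,0.125,-0.002,0.02,0],
  [0,0.125,-0.002,0.06,0],
  [0,0.125,-0.002,0.066,0],
  [0,0.125,-0.002,0.066,0],
])

```text
time: 5.65
ee_pos: [0.4228, 0.0814, 0.1394]
tool_rot: [0.749, -3.048, -0.001]
wrist_force: [1.1, 0.2, 1.1]
grip_width: 0.0002
```

Call:
move_arm([
  [0,0,0,0.006,0],
  [0,0,0,0.012,0],
  [0,0,0,0.018,0],
  [0,0,0,0.024,0],
  [0,0,0,0.024,0],
])

```text
time: 6.15
ee_pos: [0.4232, 0.0814, 0.1158]
tool_rot: [0.75, -3.05, -0.0]
wrist_force: [-0.1, 0.5, -0.3]
grip_width: -0.0001
```

Call:
move_arm([
  [0,0,0,0.006,0],
  [0,0,0,0.012,0],
  [0,0,0,0.018,0],
  [0,0,0,0.018,0],
])

```text
time: 6.55
ee_pos: [0.4231, 0.0814, 0.0977]
tool_rot: [0.75, -3.05, -0.0]
wrist_force: [-0.1, -0.0, -0.1]
grip_width: 0.0004
```

Call:
move_arm([
  [0,0,0,0.006,0],
  [0,0,0,0.012,0],
  [0,0,0,0.018,0],
  [0,0,0,0.018,0],
])

```text
time: 6.95
ee_pos: [0.423, 0.0814, 0.0796]
tool_rot: [0.75, -3.049, -0.0]
wrist_force: [0.2, -0.2, 0.1]
grip_width: 0.0005
```

```bash
cat > look.py <<'E'
import sys
from h import *
k=sys.argv[1]; A=[]
for n in ("scene","side"):
    im=grab_frame(n)
    crop=im[150:320,190:420] if n=="side" else im[190:360,260:490]
    A.append(cv2.resize(crop,None,fx=1.73,fy=1.73,interpolation=cv2.INTER_CUBIC))
cv2.imwrite(f"pics/l{k}.png",np.hstack(A))
s=arm.read_state();print(s["ee_pos"].round(4),s["wrist_force"].round(1),s["time"])
E
python3 look.py 1
```

```text
[0.4234 0.0814 0.0805] [0.8 0.1 0.2] 7.05
```

View pics/l1.png

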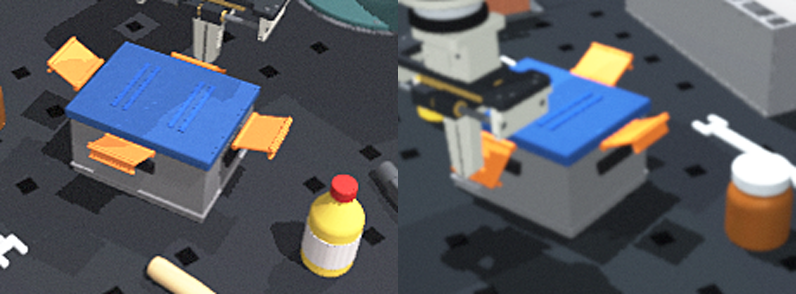

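The picture shows the front clip already bent down (side view, orange at about 495,160) under the fingertip, with the box unmoved. I'll keep going.

Call:
move_arm([
  [0,0,0,0.008,0],
  [0,0,0,0.016,0],
  [0,0,0,0.024,0],
  [0,0,0,0.026,0],
  [0,-0.006,0,0.026,0],
  [0,-0.012,0,0.026,0],
  [0,-0.015,0,0.026,0],
  [0,-0.015,0,0.026,0],
])

```text
time: 7.85
ee_pos: [0.4373, 0.0887, 0.0549]
tool_rot: [-0.751, 3.05, 0.0]
wrist_force: [-0.6, -1.2, -0.0]
grip_width: 0.0004
```

Call:
move_arm([
  [0,-0.003,0,0,0],
  [0,-0.006,0,0,0],
  [0,-0.006,0,0,0],
])

```text
time: 8.15
ee_pos: [0.4419, 0.0912, 0.0543]
tool_rot: [0.75, -3.05, 0.0]
wrist_force: [-1.4, -1.0, -1.2]
grip_width: 0.0006
```

Call:
move_arm([
  [0,-0.001,0,0,0],
  [0,-0.002,0,0,0],
  [0,-0.002,0,0,0],
])

```text
time: 8.45
ee_pos: [0.4443, 0.0923, 0.055]
tool_rot: [-0.75, 3.05, 0.0]
wrist_force: [0.7, 0.6, -0.4]
grip_width: 0.0006
```

Call:
move_arm([
  [0,-0.001,0,0,0],
  [0,-0.002,0,0,0],
  [0,-0.002,0,0,0],
])

```text
time: 8.75
ee_pos: [0.4458, 0.0931, 0.0548]
tool_rot: [-0.75, 3.05, -0.0]
wrist_force: [-0.2, 0.1, 0.7]
grip_width: 0.0005
```

Call:
move_arm([
  [0,-0.001,0,0,0],
  [0,-0.002,0,0,0],
  [0,-0.002,0,0,0],
])

```text
time: 9.05
ee_pos: [0.4467, 0.0936, 0.0546]
tool_rot: [0.749, -3.049, 0.001]
wrist_force: [-8.9, -5.7, 6.3]
grip_width: 0.0004
```

```bash
python3 look.py 2
```

```text
[0.4467 0.0936 0.0546] [-10.   -3.5   5.6] 9.15
```

View pics/l2.png

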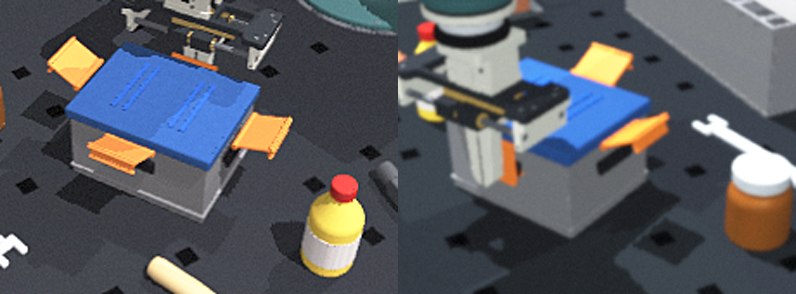

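Call:
move_arm([
  [0,0.02,0,0,0],
  [0,0.06,0,0,0],
  [0,0.06,0,-0.05,0],
  [0,0.06,0,-0.1,0],
  [0,0.0,0,-0.15,0],
  [0,-0.05,0,-0.15,0],
  [0,-0.1,0,-0.15,0],
  [0,-0.1,0,-0.15,0],
])

```text
time: 9.95
ee_pos: [0.5386, 0.142, 0.2046]
tool_rot: [-0.751, 3.05, 0.0]
wrist_force: [-1.1, 0.6, 0.2]
grip_width: 0.0002
```

```bash
python3 look.py 3; python3 - <<'E'
from h import *
np.save("w3T.npy",get_calibration("wrist")["T"]);cv2.imwrite("pics/w3.png",grab_frame("wrist"))
E
```

```text
[0.5378 0.1415 0.2038] [0.2 0.2 0.6] 10.05
```

View pics/l3.png

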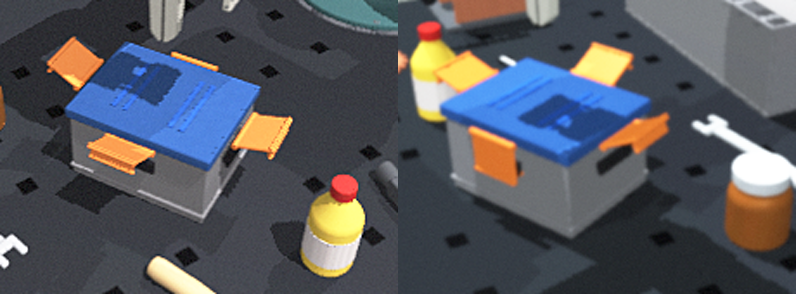

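View pics/w3.png

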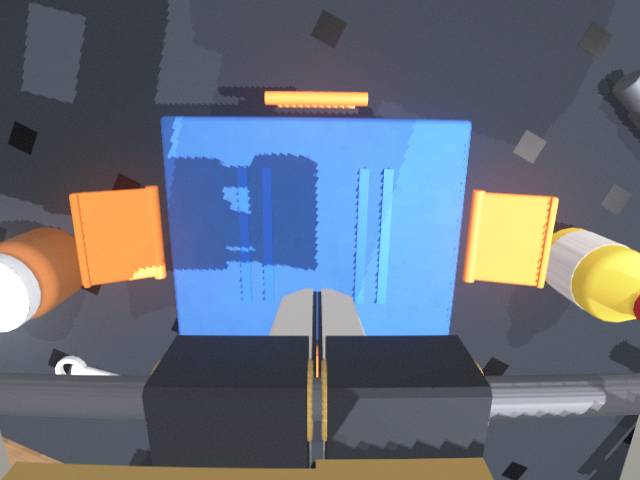

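```bash
cat > clip.py <<'E'
from h import *
C=np.array([.534,.1395]);yaw=np.radians(27.3)
X=np.array([np.cos(yaw),np.sin(yaw)]);Y=np.array([-X[1],X[0]])
def pt(side,out,along,z):
    o,a={"front":(-X,Y),"back":(X,Y),"left":(Y,X),"right":(-Y,X)}[side]
    return np.r_[C+o*out+a*along,z]
def clip(side,th,z=.103,t=.0025):
    h=.106 if side in("left","right") else .086
    P=[]
    for r in(0.,.048):
        for s in(-.03,.03):
            P.append(pt(side,h+r*np.sin(th)+t*np.cos(th),s,z-r*np.cos(th)+t*np.sin(th)))
    return np.array(P)
E
python3 - <<'E'
from clip import *
c=get_calibration("wrist");c["T"]=np.load("w3T.npy")
for th in(0,.1,.25): print(th,proj(c,clip("front",th)).round(0).tolist())
c=get_calibration("side")
for th in(0,.1,.25): print(th,((proj(c,clip("front",th))-[190,150])*1.73+[398,0]).round(0).tolist())
im=cv2.imread("pics/w3.png");cv2.imwrite("pics/w3c.png",cv2.resize(im[70:140,230:400],None,fx=4.5,fy=4.5))
E
```

```text
0 [[268.0, 96.0], [367.0, 97.0], [276.0, 100.0], [359.0, 100.0]]
0.1 [[268.0, 96.0], [367.0, 97.0], [275.0, 93.0], [359.0, 93.0]]
0.25 [[268.0, 96.0], [367.0, 97.0], [275.0, 82.0], [360.0, 83.0]]
0 [[511.0, 147.0], [470.0, 130.0], [515.0, 185.0], [475.0, 167.0]]
0.1 [[511.0, 146.0], [470.0, 130.0], [512.0, 186.0], [472.0, 169.0]]
0.25 [[511.0, 146.0], [470.0, 130.0], [507.0, 188.0], [467.0, 170.0]]
```

View pics/w3c.png

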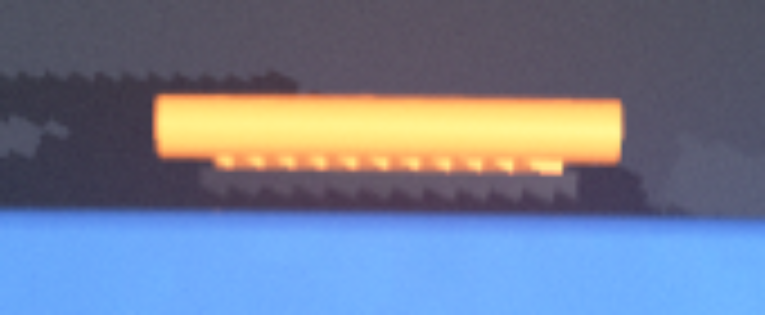

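```bash
python3 - <<'E'
from clip import *
c=get_calibration("wrist")
for f,u in(("w1T",((166,126),(464,129))),("w2T",((162,125.5),(465.5,129))),("w3T",((163,117),(470.5,121)))):
  c["T"]=np.load(f+".npy"); z=.119 if f=="w1T" else .111
  P=np.array([plane(c,q,z)[:2] for q in u]); e=P[1]-P[0];L=np.linalg.norm(e);e/=L;n=np.array([e[1],-e[0]])
  print(L.round(4),np.degrees(np.arctan2(-e[0],e[1])).round(2),(P.mean(0)+n*.075).round(4))
E
```

```text
0.1849 27.0 [0.5344 0.1393]
0.1852 27.03 [0.5343 0.1391]
0.1854 27.01 [0.5338 0.1387]
```

Call:
move_arm([
  [0,-0.05,0,0,0],
  [0,-0.1,0,0,0],
  [0,-0.121,0,0.02,0],
  [0,-0.121,0,0.06,0],
  [0,-0.121,0,0.07,0],
  [0,-0.121,0,0.07,0],
])

```text
time: 10.7
ee_pos: [0.6419, 0.1958, 0.1335]
tool_rot: [0.749, -3.048, 0.0]
wrist_force: [-0.5, -0.3, -0.1]
grip_width: 0.0008
```

Call:
move_arm([
  [0,0,0,0.006,0],
  [0,0,0,0.012,0],
  [0,0,0,0.018,0],
  [0,0,0,0.024,0],
  [0,0,0,0.03,0],
  [0,0,0,0.036,0],
  [0,0,0,0.036,0],
])

```text
time: 11.4
ee_pos: [0.6427, 0.1964, 0.0974]
tool_rot: [0.75, -3.049, 0.0]
wrist_force: [0.1, 0.2, 0.2]
grip_width: 0.0007
```

Call:
move_arm([
  [0,0,0,0.006,0],
  [0,0,0,0.012,0],
  [0,0,0,0.018,0],
  [0,0,0,0.024,0],
  [0,0,0,0.03,0],
  [0,0,0,0.036,0],
  [0,0,0,0.042,0],
  [0,0,0,0.044,0],
  [0,0,0,0.044,0],
])

```text
time: 12.3
ee_pos: [0.643, 0.1964, 0.0542]
tool_rot: [0.75, -3.05, -0.0]
wrist_force: [0.9, 0.3, 0.3]
grip_width: -0.0001
```

Call:
move_arm([
  [0,0.005,0,0,0],
  [0,0.01,0,0,0],
  [0,0.015,0,0,0],
  [0,0.018,0,0,0],
  [0,0.02,0,0,0],
  [0,0.02,0,0,0],
])

```text
time: 12.9
ee_pos: [0.6253, 0.1871, 0.0548]
tool_rot: [-0.75, 3.05, 0.0]
wrist_force: [2.0, 0.4, -1.7]
grip_width: 0.0006
```

Call:
move_arm([
  [0,0.001,0,0,0],
  [0,0.002,0,0,0],
  [0,0.002,0,0,0],
])

```text
time: 13.2
ee_pos: [0.6235, 0.1861, 0.0547]
tool_rot: [0.75, -3.05, 0.0]
wrist_force: [0.1, -0.4, -0.1]
grip_width: 0.0004
```

Call:
move_arm([
  [0,0.001,0,0,0],
  [0,0.002,0,0,0],
  [0,0.002,0,0,0],
])

```text
time: 13.5
ee_pos: [0.6218, 0.1852, 0.0547]
tool_rot: [0.75, -3.051, 0.0]
wrist_force: [0.0, 0.1, 0.1]
grip_width: 0.0004
```

Call:
move_arm([
  [0,0.001,0,0,0],
  [0,0.001,0,0,0],
])

```text
time: 13.7
ee_pos: [0.6209, 0.1848, 0.0546]
tool_rot: [0.75, -3.051, 0.0]
wrist_force: [0.3, 0.6, -0.0]
grip_width: 0.0004
```

Call:
move_arm([
  [0,0.001,0,0,0],
  [0,0.001,0,0,0],
])

```text
time: 13.9
ee_pos: [0.62, 0.1843, 0.0547]
tool_rot: [0.75, -3.051, 0.0]
wrist_force: [-0.2, 0.0, 0.3]
grip_width: 0.0007
```

Call:
move_arm([
  [0,0.001,0,0,0],
  [0,0.001,0,0,0],
])

```text
time: 14.1
ee_pos: [0.6199, 0.1843, 0.0549]
tool_rot: [-0.75, 3.049, 0.001]
wrist_force: [6.1, 4.4, -2.2]
grip_width: 0.0005
```

```bash
python3 look.py 4
```

```text
[0.6199 0.1843 0.0549] [ 5.8  3.6 -2.2] 14.2
```

View pics/l4.png

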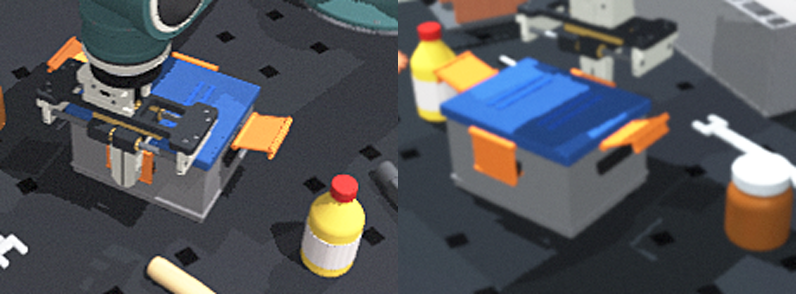

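Call:
move_arm([
  [0,-0.03,0,0,0],
  [0,-0.05,0,-0.03,0],
  [0,-0.05,0,-0.08,0],
  [0,-0.05,0,-0.13,0],
  [0,0.0,0,-0.14,0],
  [0,0.05,0,-0.14,0],
  [0,0.097,0,-0.14,0],
  [0,0.097,0,-0.14,0],
])

```text
time: 15.0
ee_pos: [0.5297, 0.1373, 0.1953]
tool_rot: [-0.749, 3.05, -0.0]
wrist_force: [0.8, 0.5, 0.4]
grip_width: 0.0009
```

```bash
python3 look.py 5; python3 - <<'E'
from h import *
print(arm.read_state()["q"].round(2))
E
```

```text
[0.5331 0.1387 0.1954] [-0.1  0.3  0.5] 15.1
[ 0.21 -0.15  1.74  0.    1.55 -1.84]
```

View pics/l5.png

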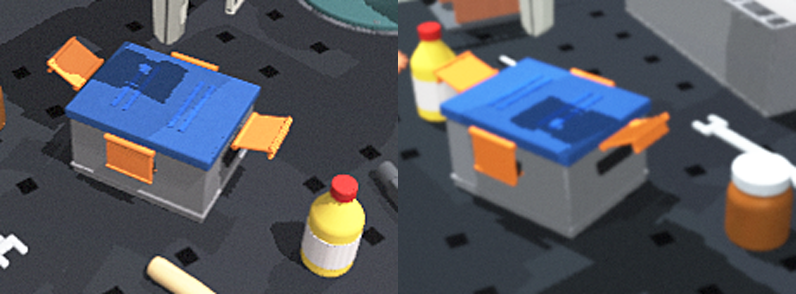

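Call:
move_arm([
  [0,0,0.02,0,0.15],
  [0,0,0.04,0,0.3],
  [0,0,0.06,0,0.45],
  [0,0,0.08,0,0.6],
  [0,0,0.1,0,0.75],
  [0,0,0.12,0,0.9],
  [0,0,0.144,0,1.05],
  [0,0,0.144,0,1.2],
  [0,0,0.144,0.01,1.35],
  [0,0,0.144,0.02,1.5],
  [0,0,0.144,0.03,1.576],
  [0,0,0.144,0.03,1.576],
])

```text
time: 16.3
ee_pos: [0.4668, 0.267, 0.1631]
tool_rot: [-1.634, -2.682, 0.003]
wrist_force: [0.0, -0.6, 0.8]
grip_width: 0.0004
```

```bash
python3 look.py 6; python3 - <<'E'
from clip import *
s=arm.read_state();d=s["ee_pos"][:2]-C
R=cv2.Rodrigues(s["tool_rot"])[0]
print("box X,Y",d@X,d@Y,"tool x in box",R[:2,0]@X,R[:2,0]@Y,"wrist img")
np.save("w6T.npy",get_calibration("wrist")["T"]);cv2.imwrite("pics/w6.png",grab_frame("wrist"))
E
```

```text
[0.4671 0.267  0.1646] [ 0.4  0.1 -0.6] 16.4
box X,Y -0.0010122787969701773 0.1439885902362545 tool x in box -0.0033312420540176435 0.9999944512811118 wrist img
```

View pics/l6.png

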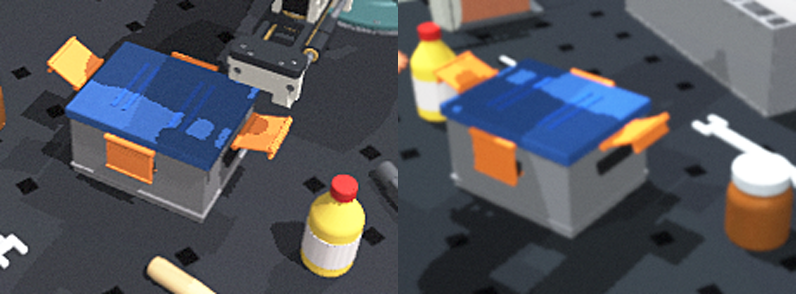

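View pics/w6.png

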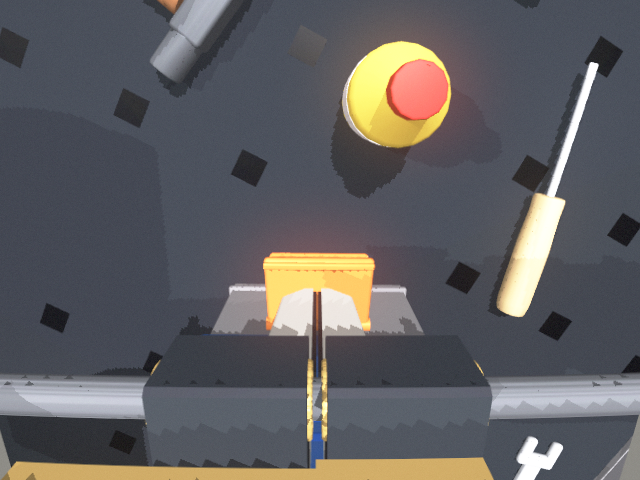

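```bash
python3 - <<'E'
from clip import *
c=get_calibration("scene");s=arm.read_state()
print((proj(c,[s["ee_pos"]])-[260,190])*1.73, (proj(c,clip("left",2.0))-[260,190])*1.73)
w=get_calibration("wrist");w["T"]=np.load("w6T.npy");print(proj(w,[s["ee_pos"]]),proj(w,clip("left",2.0)))
p=plane(w,(417,90),.125)[:2]-C;print("oil box frame",p@X,p@Y)
E
```

```text
[[282.69568905  99.56037361]] [[254.3131993  112.35415343]
 [234.2188316  143.75921111]
 [291.31062952 111.88768362]
 [272.2139418  144.25109344]]
[[316.82475182 307.38620497]] [[268.2157462  323.88606862]
 [368.26892449 324.27473547]
 [261.50314693 266.39661071]
 [376.11576958 266.86481722]]
oil box frame 0.04561227018632102 0.2364979154372314
```

Call:
move_arm([
  [0,0,0,0.02,0],
  [0,0,0,0.03,0],
  [0,0,0,0.038,0],
  [0,0,0,0.046,0],
  [0,0,0,0.053,0],
  [0,0,0,0.06,0],
  [0,0,0,0.066,0],
  [0,0,0,0.066,0],
])

```text
time: 17.25
ee_pos: [0.4663, 0.2664, 0.0978]
tool_rot: [-1.633, -2.683, 0.001]
wrist_force: [-0.6, -0.2, -0.8]
grip_width: 0.0005
```

Call:
move_arm([
  [0,0,0,0.007,0],
  [0,0,0,0.014,0],
  [0,0,0,0.021,0],
  [0,0,0,0.028,0],
  [0,0,0,0.035,0],
  [0,0,0,0.042,0],
  [0,0,0,0.044,0],
  [0,0,0,0.044,0],
])

```text
time: 18.05
ee_pos: [0.4664, 0.2665, 0.0542]
tool_rot: [-1.634, -2.683, 0.001]
wrist_force: [-0.6, -0.4, 0.5]
grip_width: 0.0004
```

Call:
move_arm([
  [0,-0.005,0,0,0],
  [0,-0.01,0,0,0],
  [0,-0.015,0,0,0],
  [0,-0.018,0,0,0],
  [0,-0.02,0,0,0],
  [0,-0.02,0,0,0],
])

```text
time: 18.65
ee_pos: [0.4757, 0.2487, 0.0544]
tool_rot: [-1.634, -2.683, -0.0]
wrist_force: [-1.9, 3.4, -3.0]
grip_width: 0.0007
```

Call:
move_arm([
  [0,-0.001,0,0,0],
  [0,-0.002,0,0,0],
  [0,-0.002,0,0,0],
])

```text
time: 18.95
ee_pos: [0.4764, 0.247, 0.0544]
tool_rot: [-1.633, -2.683, 0.0]
wrist_force: [-2.1, 2.7, -3.7]
grip_width: 0.0008
```

Call:
move_arm([
  [0,-0.001,0,0,0],
  [0,-0.002,0,0,0],
  [0,-0.002,0,0,0],
])

```text
time: 19.25
ee_pos: [0.4779, 0.2449, 0.055]
tool_rot: [1.633, 2.683, 0.0]
wrist_force: [0.9, 0.6, 0.1]
grip_width: 0.0006
```

Call:
move_arm([
  [0,-0.001,0,0,0],
  [0,-0.002,0,0,0],
  [0,-0.002,0,0,0],
])

```text
time: 19.55
ee_pos: [0.4786, 0.2433, 0.0548]
tool_rot: [1.634, 2.683, 0.0]
wrist_force: [-0.3, -0.2, 0.1]
grip_width: 0.0005
```

Call:
move_arm([
  [0,-0.001,0,0,0],
  [0,-0.001,0,0,0],
])

```text
time: 19.75
ee_pos: [0.479, 0.2424, 0.0547]
tool_rot: [1.634, 2.683, 0.0]
wrist_force: [-1.0, -0.2, 0.1]
grip_width: 0.0003
```

Snapped (the force rose, then dropped to zero). One more millimetre at a time, to feel the stop.

Call:
move_arm([
  [0,-0.001,0,0,0],
  [0,-0.001,0,0,0],
])

```text
time: 19.95
ee_pos: [0.4792, 0.242, 0.0547]
tool_rot: [-1.633, -2.683, -0.001]
wrist_force: [-2.2, 5.4, 0.0]
grip_width: 0.0005
```

Call:
move_arm([
  [0,-0.001,0,0,0],
  [0,-0.001,0,0,0],
])

```text
time: 20.15
ee_pos: [0.4792, 0.2419, 0.0547]
tool_rot: [-1.632, -2.682, -0.002]
wrist_force: [-6.5, 10.9, 0.9]
grip_width: 0.0005
```

Call:
move_arm([
  [0,0.025,0,0,0],
  [0,0.035,0,-0.03,0],
  [0,0.035,0,-0.08,0],
  [0,0.01,0,-0.12,0],
  [0,-0.03,0,-0.13,0],
  [0,-0.08,0,-0.13,0],
  [0,-0.13,0,-0.13,0],
  [0,-0.18,0,-0.13,0],
  [0,-0.23,0,-0.13,0],
  [0,-0.26,0,-0.12,0],
  [0,-0.26,0,-0.11,0],
  [0,-0.26,0,-0.11,0],
])

```text
time: 21.35
ee_pos: [0.5986, 0.0094, 0.1628]
tool_rot: [-1.634, -2.68, 0.002]
wrist_force: [0.1, 0.7, 0.7]
grip_width: 0.0004
```

```bash
cat > st.py <<'E'
from clip import *
s=arm.read_state();d=s["ee_pos"][:2]-C
print("box X,Y",(d@X).round(4),(d@Y).round(4),s["ee_pos"][2].round(4),s["wrist_force"].round(1))
E
python3 look.py 7; python3 st.py; python3 - <<'E'
from clip import *
np.save("w7T.npy",get_calibration("wrist")["T"]);cv2.imwrite("pics/w7.png",grab_frame("wrist"))
E
```

```text
[0.5989 0.0106 0.1647] [-0.6 -0.3  0.1] 21.45
box X,Y -0.0015 -0.1443 0.1647 [-0.6 -0.3  0.1]
```

View pics/l7.png

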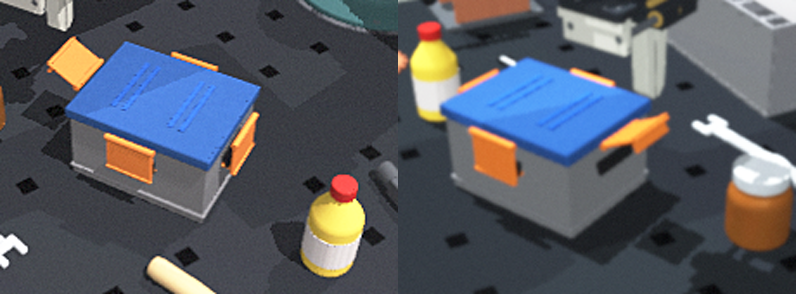

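View pics/w7.png

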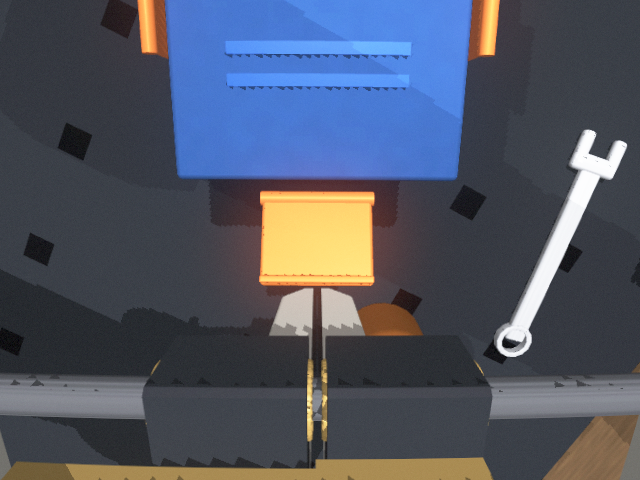

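```bash
python3 - <<'E'
from clip import *
w=get_calibration("wrist");w["T"]=np.load("w7T.npy")
print(proj(w,clip("right",2.0)),proj(w,clip("right",1.8)))
for u in((317,283),(317,275),(317,196)):
  p=plane(w,u,.125 if u[1]>200 else .103)[:2]-C; print(u,p@X,p@Y)
c=get_calibration("side")
p=plane(c,(400,246),.085)[:2]-C;print("jar",p@X,p@Y)
for q in ((178,178),(458,178)):
  p=plane(w,q,.111)[:2]-C; print("edge",p@X,p@Y)
E
```

```text
[[264.82487651 194.22211525]
 [374.60205502 194.45773684]
 [263.01273824 282.36213216]
 [376.26677322 282.56940017]] [[264.81654016 195.12867481]
 [374.607596   195.36397266]
 [265.21744768 282.4002749 ]
 [373.79144924 282.59933284]]
(317, 283) -0.0014037088985631157 -0.1489889142298212
(317, 275) -0.0014140406756336895 -0.1444655136677332
(317, 196) -0.0014842834674739513 -0.10630087719010611
jar 0.054393535268225685 -0.24965080705333792
edge -0.0751495826101939 -0.09526912846770899
edge 0.07320345932761219 -0.09495234443439701
```

Everything is consistent (clip tip about 149 mm out, lid edge at 95 mm, jar edge about 215 mm out), so I repeat the sequence on the right clip.

Call:
move_arm([
  [0,0,0.001,0.02,0],
  [0,0,0.001,0.03,0],
  [0,0,0.001,0.038,0],
  [0,0,0.001,0.046,0],
  [0,0,0.001,0.053,0],
  [0,0,0.001,0.06,0],
  [0,0,0.001,0.066,0],
  [0,0,0.001,0.066,0],
])

```text
time: 22.3
ee_pos: [0.5998, 0.0102, 0.0977]
tool_rot: [-1.633, -2.682, 0.001]
wrist_force: [0.5, -0.2, -0.2]
grip_width: 0.0005
```

Call:
move_arm([
  [0,0,0,0.007,0],
  [0,0,0,0.014,0],
  [0,0,0,0.021,0],
  [0,0,0,0.028,0],
  [0,0,0,0.035,0],
  [0,0,0,0.042,0],
  [0,0,0,0.044,0],
  [0,0,0,0.044,0],
])

```text
time: 23.1
ee_pos: [0.5999, 0.0102, 0.0542]
tool_rot: [-1.633, -2.683, 0.001]
wrist_force: [0.9, 0.3, 0.0]
grip_width: 0.0004
```

Call:
move_arm([
  [0,0.005,0,0,0],
  [0,0.01,0,0,0],
  [0,0.015,0,0,0],
  [0,0.018,0,0,0],
  [0,0.02,0,0,0],
  [0,0.02,0,0,0],
])

```text
time: 23.7
ee_pos: [0.5907, 0.0283, 0.0546]
tool_rot: [1.633, 2.684, -0.0]
wrist_force: [0.2, -1.1, -0.6]
grip_width: 0.0003
```

Call:
move_arm([
  [0,0.001,0,0,0],
  [0,0.002,0,0,0],
  [0,0.002,0,0,0],
])

```text
time: 24.0
ee_pos: [0.5899, 0.03, 0.0548]
tool_rot: [-1.634, -2.683, -0.0]
wrist_force: [0.2, 0.2, 0.3]
grip_width: 0.0004
```

Call:
move_arm([
  [0,0.001,0,0,0],
  [0,0.002,0,0,0],
  [0,0.002,0,0,0],
])

```text
time: 24.3
ee_pos: [0.589, 0.0317, 0.0547]
tool_rot: [-1.634, -2.683, -0.0]
wrist_force: [-0.4, 0.4, 0.6]
grip_width: 0.0004
```

Call:
move_arm([
  [0,0.001,0,0,0],
  [0,0.002,0,0,0],
  [0,0.002,0,0,0],
])

```text
time: 24.6
ee_pos: [0.5882, 0.0333, 0.0547]
tool_rot: [1.634, 2.683, -0.0]
wrist_force: [0.6, -1.2, -0.3]
grip_width: 0.0006
```

Call:
move_arm([
  [0,0.001,0,0,0],
  [0,0.001,0,0,0],
])

```text
time: 24.8
ee_pos: [0.5882, 0.0334, 0.0548]
tool_rot: [1.633, 2.681, -0.001]
wrist_force: [5.2, -9.8, -1.7]
grip_width: 0.0004
```

Call:
move_arm([
  [0,0.001,0,0,0],
  [0,0.001,0,0,0],
])

```text
time: 25.0
ee_pos: [0.5879, 0.034, 0.0548]
tool_rot: [1.633, 2.681, -0.001]
wrist_force: [6.9, -10.9, -2.4]
grip_width: 0.0003
```

Call:
move_arm([
  [0,-0.025,0,0,0],
  [0,-0.035,0,-0.03,0],
  [0,-0.035,0,-0.08,0],
  [0,-0.035,0,-0.13,0],
  [0,0.0,0,-0.18,0],
  [0,0.05,0,-0.2,0],
  [0,0.05,0,-0.2,0],
  [0,0.05,0,-0.2,0],
])

```text
time: 25.8
ee_pos: [0.564, 0.0809, 0.2559]
tool_rot: [1.63, 2.684, 0.002]
wrist_force: [0.7, -0.5, -1.0]
grip_width: 0.0008
```

```bash
python3 look.py 8; python3 st.py; python3 - <<'E'
from clip import *
np.save("w8T.npy",get_calibration("wrist")["T"]);cv2.imwrite("pics/w8.png",grab_frame("wrist"))
E
```

```text
[0.5643 0.0792 0.2536] [-0.6  0.1 -0.4] 25.9
box X,Y -0.0007 -0.0674 0.2536 [-0.6  0.1 -0.4]
```

View pics/l8.png

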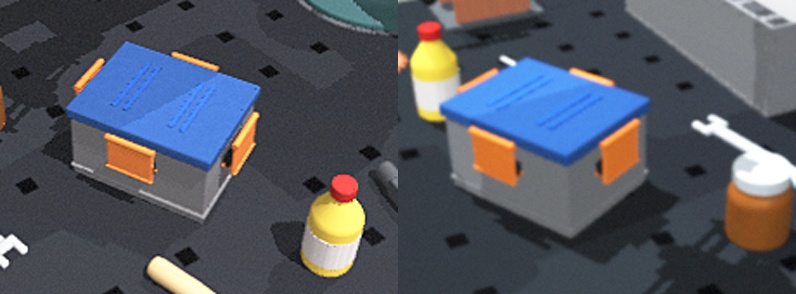

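View pics/w8.png

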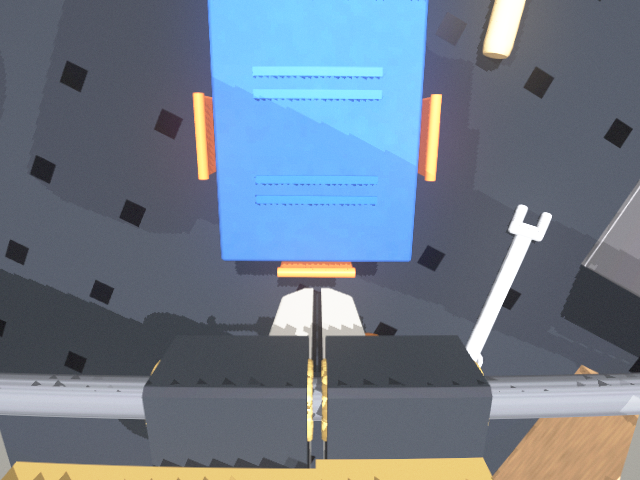

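```bash
python3 - <<'E'
from clip import *
out=[]
for n,sd in(("scene",("back","left")),("side",("front","right"))):
    c=get_calibration(n);im=grab_frame(n);cv2.imwrite(f"pics/{n}9.png",im)
    for s in sd:
        p0=proj(c,clip(s,0));x,y=p0.mean(0).astype(int)
        k=8;cr=cv2.resize(im[y-30:y+30,x-35:x+35],None,fx=k*.7,fy=k*.7,interpolation=cv2.INTER_CUBIC)
        for th,col in((0,(0,255,0)),(.2,(0,0,255))):
            q=((proj(c,clip(s,th))-[x-35,y-30]+.5)*k*.7).astype(int)[[0,1,3,2]]
            cv2.polylines(cr,[q.reshape(-1,1,2)],True,col,1)
        out.append(cr[:290])
cv2.imwrite("pics/z9.png",np.vstack([np.hstack(out[:2]),np.hstack(out[2:])]))
E
```

```text
(no output)
```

View pics/z9.png

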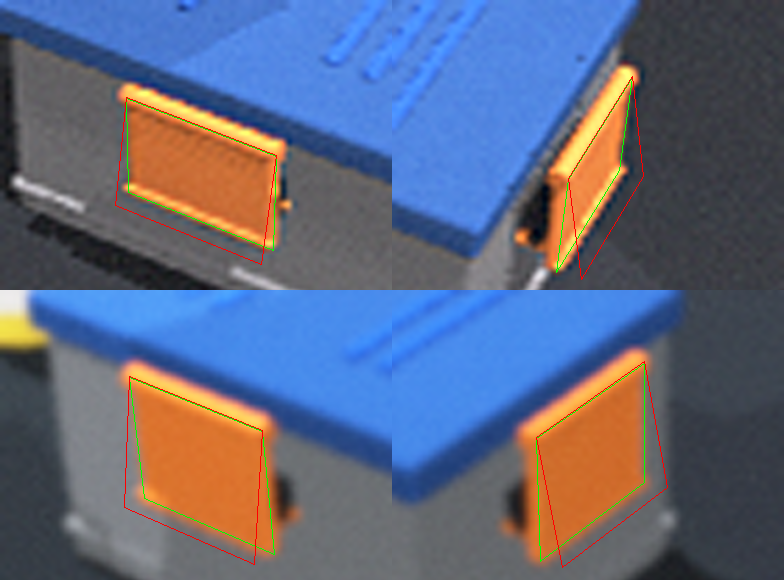

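All four clips lie on the green outline (shut) and clear of the red one (0.2 rad open). The arm is clear of everything, so I'm handing in.

```bash
python3 - <<'E'
from h import *
print(arm.sign_off(),arm.read_state()["time"])
E
```

```text
the job is handed in; nothing more can be done
the job is handed in; nothing more can be done
```

The lid is pushed home and all four clips are shut. I did the clips in the order front, back, left, right, and handed the job in at about 26 s with the arm clear of everything.

- **Lid:** I pressed it down at the centre until it met the stop, about 29 N down with up to 13 N sideways at the end. In the scene picture its far corner dropped by about 8 mm, which matches how far it stood proud.
- **Clips:** I pushed each one down and in with the closed fingertips until it met a firm stop at about 7–13 N. I felt a clear snap (force rising, then dropping to zero) only on the left clip; on the front, back and right it was not distinct.
- **Last pictures:** All four clips lie on the outline expected for shut, clear of one drawn at 0.2 rad open.
- **Surroundings:** The box had moved less than 1 mm when measured after the front clip. It looks unmoved in the last pictures, and so do the oil bottle and the jar.
- **Disagreement:** My first camera fix put the lid top at about 114 mm, below the 117–121 mm expected. The wrist camera also read the lid's long side as 185 mm instead of 190 mm. I went by feel for the heights, so neither affected the work.

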